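Show where the red lead goes on the frame-wiring bench

ROBOT

A 6-joint arm with a two-finger parallel gripper is mounted at the origin on the work surface. World frame = base frame: x ahead of the robot, y to its left, z up, the work surface at z = 0. Lengths are in m, angles in rad, forces in N, time in s.
With the tool pointing down it reaches from about 0.35 to 0.85 m from the base axis. Payload 8.1 kg.
Tool frame: the origin (TCP) lies at the centre of the arm's flange, where the gripper is bolted on; the fingertips stand 186 mm ahead of it and the grasp point (between the pads) lies 167 mm ahead of it; z points along the fingers, y is the line along which they close (so a half turn about z gives the same grasp; the last joint's range is limited). The gripper opens to 93 mm and grips with 3 to 60 N. Pads are 15 mm wide; open, the fingers measure 128 mm over their backs; the gripper's body (75 mm by 188 mm) begins 65 mm behind the grasp point.
Start: joints at [-1.353, 0.13, 1.488, -0, 1.523, -0.085], TCP at [0.179, -0.573, 0.405] pointing down, gripper open.
Joint ranges: [-2.96, 2.96], [-0.89, 2.26], [0.02, 2.5], [-1.34, 4.48], [0, 2.73], [-2.66, 2.66]. Speed limits (rad/s): [2.39, 2.39, 2.79, 3.14, 3.14, 3.14].

INTERFACE

Orientations are given as a rotation vector (axis times angle).
In Python, from plant import read_state, read_camera, camera_params, robot gives the robot as it stands.
- The arm moves only by the tool carry_out, never from a script. Its argument "targets" is a list of rows, each an object of numbers: "hand": the opening in per cent of the stroke, from 0 (shut) to 100 (fully open); "x", "y", "z": the shift along the tool's x, y, z in m; "ax", "ay", "az": the turn, a rotation vector about the tool's x, y, z in rad. In form: [{"hand": .., "x": .., "y": .., "z": .., "ax": .., "ay": .., "az": ..}, ...]. A call has 1 to 8 rows; each row is the pose to reach, as a shift and turn from the pose commanded when the call began, along the tool's axes at that moment; what a row does not reach only later rows make up. A row lasts 1/8 s, in which the tool goes at most 62.5 mm and 10.7 degrees, less where a joint would pass 70% of its speed; a pose out of reach is approached as far as the arm can. A call with a gripper value outside its range is refused whole. The fingers move at their own pace and stop on an object; "newtons" is the grip in N (left out, the last holds). Time passes only in rows, so rows that repeat a pose let the fingers close. It gives the time, the measured TCP pose, the force, the opening and the grip force at its end, in the units of the state.
- read_state(): the state, without advancing time (a new reading comes with each control period).
- read_camera(name): name is "scene" or "top" or "wrist"; returns (picture, depth): 480x640x3 uint8, blue, green, red; 480x640 float32, m along the optical axis (not along the pixel's ray), 0 where there is no reading.
- camera_params(name): a dict with "fx", "fy", "cx", "cy" (pixels), "k1" (the pictures are not rectified: a ray, as slopes to the right and down, at radius r is drawn at 1 + k1 r^2 times it, then the intrinsics apply), "position" and "rotation" of the camera in the world. Camera axes: x right, y up, looking along -z (the intrinsics and any distortion apply to the point x, -y, -z); pixel columns grow to the right and rows downward; lengths in m; the calibration is good to about 2 mm. A picture is of the moment at which its call begins: read the wrist's pose just before it. camera_params takes no time and is no camera call; for the wrist camera it gives the pose at the moment of the call.
- robot.close_job(): hands the job in; it is judged then, once.
The state is a dict: "t": time; "q": joint angles; "dq": joint speeds; "joint_torque": joint torques, N m; "tool_pos": TCP position; "orientation": TCP orientation; "force": force on the tool from outside, world axes, zero at the start; "wrist_torque": the same for the moment, N m; "opening": finger opening in m; "gripper_force": force on a finger pad.
Only numpy, scipy, OpenCV 4.12 (cv2) and the standard library are available. Lean on these libraries where they do the work, as an engineer would, in place of code of your own. Each camera call takes 0.05 s, during which the arm holds its last target. There are 200 camera calls.

TASK

Show the new helper which two points the red lead will join: point at the red pin on the hive frame by holding the fingertips one to three centimetres straight above it for two seconds, then go and point at the red terminal on the transformer in the same way for two seconds, and finish still pointing there. Only point: touch, move or lift nothing on the bench, and do not point at the blue pin or the black terminal.

Things in the scene. Friction and masses are not known exactly. Their poses are not given: they have to be found in the camera images.
- frame: small wooden hive frame lying flat, loose, about 250 g: pale wood bars 24 mm high round a yellow wax sheet; 250 mm long over the ends of its top bar, 160 mm wide. Origin at the underside, in the middle; x along the top bar (which lies at y +60 to +80 mm), z up. It may lie at any yaw. A pin stands on each of its two end bars.
- red_pin (a point): centre of the top face of the red-headed pin, 40 mm above the bench: head 18 mm across and 10 mm high, on the frame's end bar at x +105, y -20 mm of the frame. Its z axis is up. Point at this first, from straight above.
- blue_pin (a point): centre of the top face of the blue-headed pin, the same but on the other end bar (x -105, y -20 mm of the frame). Not to be pointed at.
- transformer: grey transformer, fixed on a pine board 200 x 140 x 18 mm; housing 120 x 120 mm with its fins, top at 108 mm above the bench. Origin under the middle of the board, z up; may stand at any yaw. Two upright terminals stand on its top.
- red_terminal (a point): centre of the top of the red terminal, an upright round post 19 mm across and 28 mm high on a 4 mm collar; its top is 140 mm above the bench, at x 0, y +30 mm of the transformer. z axis up. Point at this second, from straight above.
- black_terminal (a point): centre of the top of the black terminal, the same, 60 mm from the red one (x 0, y -30 mm of the transformer). Not to be pointed at.
- jar: amber jar with a brass lid, 56 mm across, 65 mm high, loose bystander; origin at the centre of its underside.
- tape_measure: black and orange tape measure standing upright, 36 x 64 x 62 mm, loose bystander; origin at the centre of its underside.
- screwdriver: screwdriver with a red handle, 200 mm long, lying at the right of the bench, up to 35 mm high, loose bystander; its x axis runs along it, from handle to tip.
Not all that is in view belongs to the job. Of the things like the transformer, leave any that is orange or turquoise; of the rest the larger one is meant.

How it is judged:
On the way, in this order (a step that is already met when the one before it is completed fails the run):
1. the fingertips dwell just above the red pin for 1.5 s (horizontal distance between the grasp point and red_pin below 0.02 m and z of the grasp point in the frame of red_pin between 0.015 and 0.065 m), for 1.5 s.
2. then the fingertips dwell just above the red terminal for 1.5 s (horizontal distance between the grasp point and red_terminal below 0.02 m and z of the grasp point in the frame of red_terminal between 0.015 and 0.065 m), for 1.5 s.
At the end, for the whole second after the job is handed in: The grasp point (about 19 mm behind the fingertips) is still within 20 mm sideways of the red terminal's centre and 15 to 65 mm above its top; the frame, its pins, the jar, the tape measure and the screwdriver are at rest within 6 mm of where they began (all of step 2 and distance of each of frame, red_pin, blue_pin, jar, tape_measure, screwdriver from where it was at the start of the episode below 0.006 m and linear speed of each of frame, jar, tape_measure, screwdriver below 0.02 m/s); the robot touches nothing.
It fails at once if the robot touches the frame, the transformer or a bystander (contact force between any of the fingers, the arm and frame above 0.3 N or contact force between any of the fingers, the arm and transformer above 0.3 N or contact force between any of the fingers, the arm and jar above 0.3 N or contact force between any of the fingers, the arm and tape_measure above 0.3 N or contact force between any of the fingers, the arm and screwdriver above 0.3 N).
It fails at once if the frame or a bystander is moved, lifted or carried more than 8 mm (distance of any of frame, red_pin, blue_pin, jar, tape_measure, screwdriver from where it was at the start of the episode above 0.008 m).
It fails at once if the fingertips point at the blue pin (horizontal distance between the grasp point and blue_pin below 0.015 m and z of the grasp point in the frame of blue_pin between 0.015 and 0.065 m).
It fails at once if the fingertips point at the black terminal (horizontal distance between the grasp point and black_terminal below 0.015 m and z of the grasp point in the frame of black_terminal between 0.015 and 0.065 m).
It also fails if it takes over 45 s, if anything falls off the work surface, if the arm or the gripper's body presses on something with over 40 N, if the wrist force passes 120 N, or if a joint passes its speed limit or range.

## Working session

There is one attempt and no reset: what is moved stays moved. The work goes in short steps, Python scripts to look and compute and a tool call to move; the robot and the scene stay as the last step left them, time stands still between calls to the robot, and variables do not carry over. Pictures are saved under pics/ and viewed, at most 10 in all, crops included, and the job is handed in when it is done.

Besides the shell and the picture viewer there is one more tool, called after "Emit:" as a command line: name --argument value ..., lists and objects as JSON in quotes. carry_out: Moves the arm, as the interface text tells. Its arguments: {"type":"object","properties":{"targets":{"type":"array","items":{"type":"object","properties":{"hand":{"type":"number"},"x":{"type":"number"},"y":{"type":"number"},"z":{"type":"number"},"ax":{"type":"number"},"ay":{"type":"number"},"az":{"type":"number"}}}},"newtons":{"type":"number"}},"required":["targets"]}

```bash
mkdir -p pics
cat > h.py <<'E'
import numpy as np,cv2
from plant import *
def ray(c,u,v):
    p=camera_params(c) if isinstance(c,str) else c
    K=np.array([[p['fx'],0,p['cx']],[0,p['fy'],p['cy']],[0,0,1.]])
    a,b=cv2.undistortPoints(np.array([[[u,v]]],float),K,np.array([p['k1'],0,0,0,0.]))[0,0]
    R=np.array(p['rotation'])
    if R.shape!=(3,3): print('rot',R)
    return np.array(p['position']),R@np.array([a,-b,-1.])
def plane(c,u,v,z):
    o,d=ray(c,u,v); return o+d*(z-o[2])/d[2]
def bydepth(c,u,v,dep):
    o,d=ray(c,u,v); return o+d*dep
E
python3 - <<'E'
from h import *
print(read_state())
for c in('top','scene'):
    i,d=read_camera(c); cv2.imwrite(f'pics/{c}.png',i); np.save(c+'.npy',d); print(camera_params(c))
E
```

```text
{'t': 0.0, 'q': array([-1.35339206e+00,  1.31139333e-01,  1.48927997e+00,  2.71290924e-05,
        1.52298865e+00, -8.54249276e-02]), 'dq': array([-1.08980918e-03,  2.48433238e-04, -7.48409135e-04,  2.26741046e-04,
        1.13468052e-03, -2.25885559e-05]), 'joint_torque': array([-2.40945665e-04, -5.59843183e+01, -4.91760492e+01,  7.66004319e-02,
        3.53536033e-02, -1.43068119e-04]), 'tool_pos': array([ 0.17889547, -0.57246939,  0.4036998 ]), 'orientation': array([-3.10385665e+00, -4.73591922e-01,  1.45475225e-04]), 'force': array([-0.46519801, -0.45695788,  0.35818313]), 'wrist_torque': array([0.06898013, 0.00533908, 0.00908704]), 'gripper_force': 0.0, 'opening': 0.09261417927628099}
{'fx': 497.39658787182486, 'fy': 497.39658787182486, 'cx': 324.91310494152737, 'cy': 234.13106458847042, 'k1': -0.002435330518278556, 'position': array([ 0.40252684, -0.00236038,  1.12509864]), 'rotation': array([ 0.14555538, -0.12251291, -1.57186235])}
{'fx': 594.0711407152203, 'fy': 594.0711407152203, 'cx': 321.05526108897374, 'cy': 243.55920956864117, 'k1': -0.19824964953271948, 'position': array([0.99439348, 0.77087745, 0.99311758]), 'rotation': array([0.29018857, 1.01209563, 2.46363648])}
```

View pics/top.png

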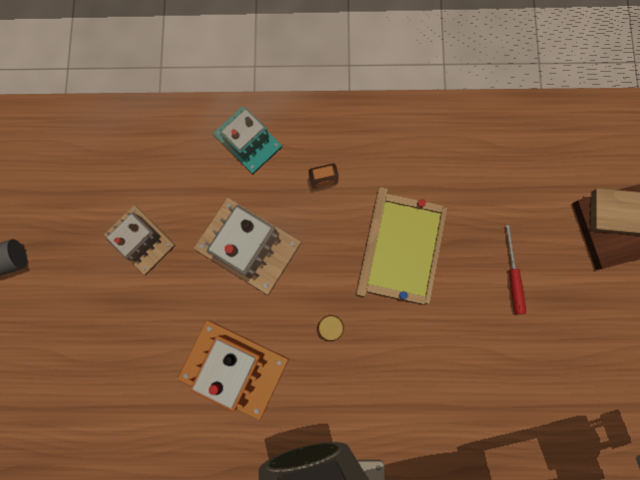

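View pics/scene.png

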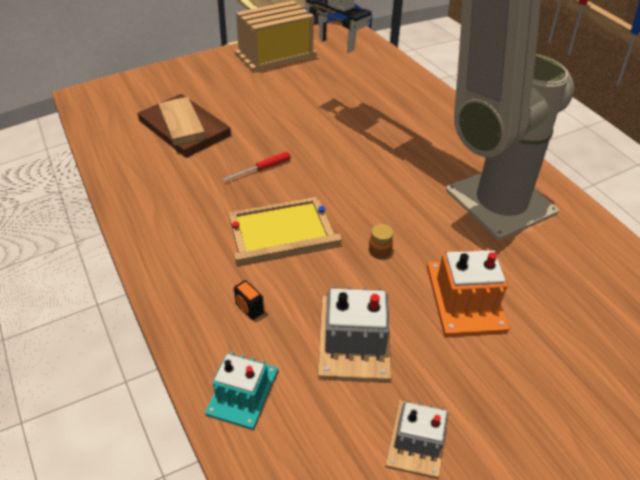

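Candidates for the transformer in the top view are large grey (247,245), small grey (140,240), turquoise (248,138) and orange (233,370). By the description I choose the large grey one, with its red terminal at about (231,250) and black at (246,226). The red pin is at (421,203) and the blue pin at (404,296). The other red things are the screwdriver handle (517,292) and the red terminals of the other transformers. In the scene view the red terminal is at (374,302) and the red pin at (235,225).

```bash
sed -i "s/R=np.array(p\['rotation'\])/R=cv2.Rodrigues(np.array(p['rotation'],float))[0]/" h.py
python3 - <<'E'
from h import *
I={c:cv2.imread(f'pics/{c}.png') for c in('top','scene')}
def blob(c,u,v,col,r):
    i=I[c].astype(int)[v-r:v+r,u-r:u+r]; b,g,rr=i[...,0],i[...,1],i[...,2]
    m={'red':(rr>100)&(g<0.4*rr)&(b<0.45*rr),'blue':(b>80)&(rr<.6*b),'black':(i.max(2)<60)}[col].astype(np.uint8)
    n,l,s,ce=cv2.connectedComponentsWithStats(m)
    k=1+np.argmax(s[1:,4]); return ce[k]+[u-r,v-r],s[k]
def tri(a,b):
    A=[];B=[]
    for o,d in(ray('top',*a),ray('scene',*b)):
        d=d/np.linalg.norm(d);P=np.eye(3)-np.outer(d,d);A.append(P);B.append(P@o)
    x=np.linalg.solve(sum(A),sum(B)); return x,[np.linalg.norm(P@x-q) for P,q in zip(A,B)]
for n,t,s,z,col,r in(('redpin',(421,203),(235,225),.035,'red',9),('bluepin',(404,296),(321,210),.035,'blue',9),('redterm',(231,250),(374,302),.14,'red',13),('black',(246,226),(343,302),.14,'black',13)):
    a,sa=blob('top',*t,col,r); b,sb=blob('scene',*s,col,r)
    print(n,a.round(1),sa[2:],b.round(1),sb[2:],plane('top',*a,z).round(4),plane('scene',*b,z-.01).round(4),tri(a,b))
# obstacles
for n,u,v,z in(('jar',331,328,.065),('tape',323,174,.062),('orange red',216,389,.14)): print(n,plane('top',u,v,z).round(3))
D=np.load('top.npy')
for u,v in((421,203),(231,250),(240,240),(248,258),(300,300)): print((u,v),bydepth('top',u,v,D[v,u]).round(3))
a=cv2.resize(I['top'][195:295,180:310],None,fx=5,fy=5,interpolation=2);cv2.imwrite('pics/crop.png',a[:500,:650])
E
```

```text
redpin [421.3 202.4] [ 7  8 41] [235.  224.4] [ 6  6 28] [ 0.661  -0.2031  0.035 ] [ 0.655  -0.2167  0.025 ] (array([ 0.65998689, -0.20226991,  0.03916125]), [np.float64(7.479799303572702e-05), np.float64(7.479799303571023e-05)])
bluepin [403.1 294.9] [ 7  7 39] [321.1 208.9] [ 5  5 22] [ 0.4553 -0.1562  0.035 ] [ 0.4469 -0.1685  0.025 ] (array([ 0.45484079, -0.15547564,  0.03870274]), [np.float64(0.00031587268212594636), np.float64(0.0003158726821259528)])
redterm [228.7 248.5] [ 9  8 49] [374.4 298.4] [ 8  8 54] [0.5443 0.2049 0.14  ] [0.541 0.202 0.13 ] (array([0.54459653, 0.20591262, 0.13620933]), [np.float64(0.00036356942602655654), np.float64(0.00036356942602650726)])
black [246.7 225.5] [ 11  12 100] [342.2 301.9] [ 11  17 126] [0.591  0.1698 0.14  ] [0.599  0.1802 0.13  ] (array([0.59463794, 0.17340323, 0.12021786]), [np.float64(0.00020152949656020673), np.float64(0.00020152949656027317)])
jar [0.386 0.001 0.065]
tape [0.721 0.017 0.062]
orange red [0.273 0.221 0.14 ]
(421, 203) [ 0.658 -0.201  0.041]
(231, 250) [0.541 0.2   0.139]
(240, 240) [0.566 0.188 0.11 ]
(248, 258) [0.529 0.171 0.107]
(300, 300) [ 0.447  0.07  -0.002]
```

View pics/crop.png

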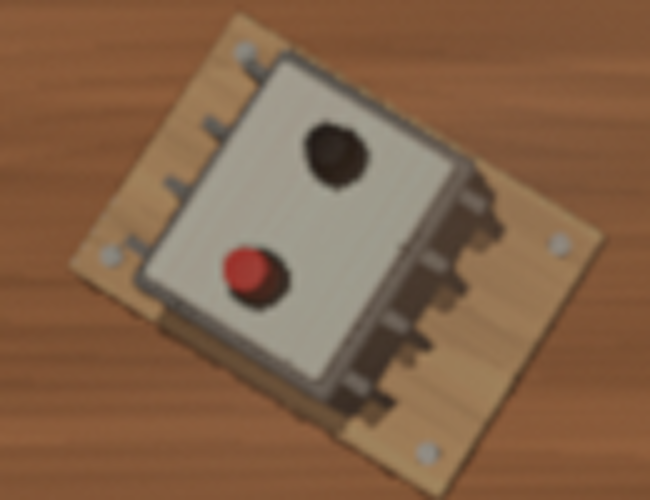

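The crop confirms the large grey transformer, with the red post top at about (229,248.6) in the full picture. The pin spacing comes out at 210.5 mm (210 given), the terminal spacing at about 60 mm, and the heights at 0.039 and 0.136–0.139 m, all matching the description.

```bash
cat > go.py <<'E'
from h import *
import sys
s=read_state(); R=cv2.Rodrigues(s['orientation'])[0]
t=np.array([float(a) for a in sys.argv[1:4]])
print(s['t'],s['tool_pos'].round(4),'tilt',R[:,2].round(3),'shift',(R.T@(t-s['tool_pos'])).round(4),'F',s['force'].round(2))
E
python3 go.py .660 -.2025 .404
```

```text
0.1 [ 0.1789 -0.5725  0.4038] tilt [-0.     0.002 -1.   ] shift [ 5.695e-01 -2.097e-01  2.000e-04] F [ 0.51 -0.08 -0.78]
```

Emit:
carry_out --targets '[{"hand":0,"x":0.03,"y":-0.011,"z":0},{"hand":0,"x":0.08,"y":-0.0295,"z":0},{"hand":0,"x":0.13,"y":-0.048,"z":0},{"hand":0,"x":0.18,"y":-0.066,"z":0},{"hand":0,"x":0.23,"y":-0.085,"z":0},{"hand":0,"x":0.28,"y":-0.103,"z":0},{"hand":0,"x":0.32,"y":-0.118,"z":0},{"hand":0,"x":0.34,"y":-0.125,"z":0}]'

```text
schema error: expected keys hand, x, y, z, ax, ay, az
```

```bash
python3 go.py .660 -.2025 .404
```

```text
0.1 [ 0.1789 -0.5725  0.4038] tilt [-0.     0.002 -1.   ] shift [ 5.695e-01 -2.097e-01  2.000e-04] F [ 0.51 -0.08 -0.78]
```

Emit:
carry_out --targets '[{"hand":0,"x":0.03,"y":-0.011,"z":0,"ax":0,"ay":0,"az":0},{"hand":0,"x":0.08,"y":-0.0295,"z":0,"ax":0,"ay":0,"az":0},{"hand":0,"x":0.13,"y":-0.048,"z":0,"ax":0,"ay":0,"az":0},{"hand":0,"x":0.18,"y":-0.066,"z":0,"ax":0,"ay":0,"az":0},{"hand":0,"x":0.23,"y":-0.085,"z":0,"ax":0,"ay":0,"az":0},{"hand":0,"x":0.28,"y":-0.103,"z":0,"ax":0,"ay":0,"az":0},{"hand":0,"x":0.32,"y":-0.118,"z":0,"ax":0,"ay":0,"az":0},{"hand":0,"x":0.34,"y":-0.125,"z":0,"ax":0,"ay":0,"az":0}]'

```text
t: 1.1
tool_pos: [0.4676, -0.3505, 0.4043]
orientation: [-3.104, -0.477, 0.001]
force: [-0.4, -1.5, 0.0]
opening: 0.0176
gripper_force: 0.0
```

```bash
python3 go.py .660 -.2025 .404
```

```text
1.1 [ 0.4676 -0.3505  0.4043] tilt [-0.     0.001 -1.   ] shift [ 0.228  -0.0833  0.0003] F [-0.37 -1.55  0.03]
```

Emit:
carry_out --targets '[{"hand":0,"x":0.03,"y":-0.011,"z":0,"ax":0,"ay":0,"az":0},{"hand":0,"x":0.08,"y":-0.0295,"z":0,"ax":0,"ay":0,"az":0},{"hand":0,"x":0.13,"y":-0.048,"z":0,"ax":0,"ay":0,"az":0},{"hand":0,"x":0.18,"y":-0.066,"z":0,"ax":0,"ay":0,"az":0},{"hand":0,"x":0.215,"y":-0.079,"z":0,"ax":0,"ay":0,"az":0},{"hand":0,"x":0.229,"y":-0.084,"z":0,"ax":0,"ay":0,"az":0},{"hand":0,"x":0.229,"y":-0.084,"z":0.03,"ax":0,"ay":0,"az":0},{"hand":0,"x":0.229,"y":-0.084,"z":0.05,"ax":0,"ay":0,"az":0}]'

```text
t: 2.1
tool_pos: [0.6589, -0.2045, 0.3529]
orientation: [-3.105, -0.472, 0.003]
force: [-0.1, -0.2, 0.8]
opening: 0.0004
gripper_force: 0.0
```

```bash
python3 go.py .660 -.2025 .246
python3 - <<'E'
from h import *
i,d=read_camera('wrist'); cv2.imwrite('pics/w1.png',i)
E
```

```text
2.1 [ 0.6589 -0.2045  0.3529] tilt [-0.002  0.    -1.   ] shift [ 0.0018 -0.0015  0.1069] F [-0.12 -0.16  0.82]
```

View pics/w1.png

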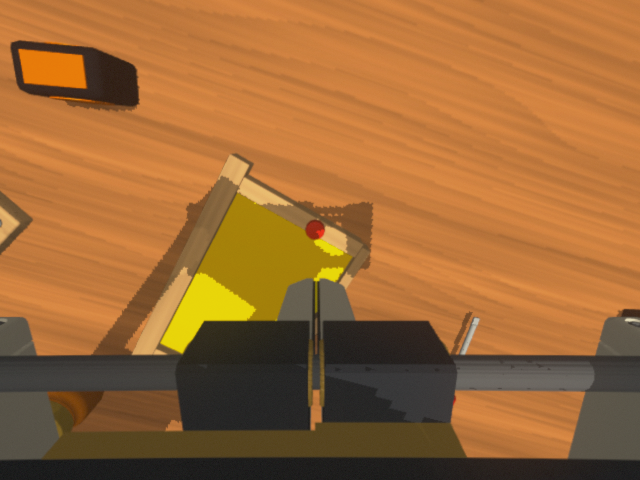

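The wrist view shows the red pin head at (315,230), in line with the closed fingers at about (318,285). I'll check its position from this view as I descend.

Run:
```python
from h import *
print(plane('wrist',315,230,.037),read_state()['tool_pos'])
```

```text
[ 0.65980022 -0.20233487  0.037     ] [ 0.6582244  -0.20429877  0.34943258]
```

The wrist view agrees to within 1 mm, so I descend.

Emit:
carry_out --targets '[{"hand":0,"x":0.001,"y":-0.001,"z":0.03,"ax":0,"ay":0,"az":0},{"hand":0,"x":0.002,"y":-0.001,"z":0.06,"ax":0,"ay":0,"az":0},{"hand":0,"x":0.002,"y":-0.001,"z":0.085,"ax":0,"ay":0,"az":0},{"hand":0,"x":0.002,"y":-0.001,"z":0.098,"ax":0,"ay":0,"az":0},{"hand":0,"x":0.002,"y":-0.001,"z":0.103,"ax":0,"ay":0,"az":0},{"hand":0,"x":0.002,"y":-0.001,"z":0.103,"ax":0,"ay":0,"az":0},{"hand":0,"x":0.002,"y":-0.001,"z":0.103,"ax":0,"ay":0,"az":0},{"hand":0,"x":0.002,"y":-0.001,"z":0.103,"ax":0,"ay":0,"az":0}]'

```text
t: 3.15
tool_pos: [0.6617, -0.2021, 0.2528]
orientation: [3.105, 0.474, 0.002]
force: [-0.2, -0.3, -0.6]
opening: 0.0006
gripper_force: 0.0
```

```bash
python3 go.py .660 -.2025 .246
```

```text
3.15 [ 0.6617 -0.2021  0.2528] tilt [ 0.001 -0.001 -1.   ] shift [-0.0017 -0.0001  0.0068] F [-0.21 -0.33 -0.58]
```

Emit:
carry_out --targets '[{"hand":0,"x":-0.001,"y":0,"z":0.005,"ax":0,"ay":0,"az":0},{"hand":0,"x":-0.001,"y":0,"z":0.005,"ax":0,"ay":0,"az":0},{"hand":0,"x":-0.001,"y":0,"z":0.005,"ax":0,"ay":0,"az":0},{"hand":0,"x":-0.001,"y":0,"z":0.005,"ax":0,"ay":0,"az":0},{"hand":0,"x":-0.001,"y":0,"z":0.005,"ax":0,"ay":0,"az":0},{"hand":0,"x":-0.001,"y":0,"z":0.005,"ax":0,"ay":0,"az":0},{"hand":0,"x":-0.001,"y":0,"z":0.005,"ax":0,"ay":0,"az":0},{"hand":0,"x":-0.001,"y":0,"z":0.005,"ax":0,"ay":0,"az":0}]'

```text
t: 4.15
tool_pos: [0.6604, -0.2022, 0.2467]
orientation: [-3.106, -0.474, 0.0]
force: [-0.0, -0.3, -0.0]
opening: 0.0004
gripper_force: 0.0
```

Emit:
carry_out --targets '[{"hand":0,"x":0,"y":0,"z":0,"ax":0,"ay":0,"az":0},{"hand":0,"x":0,"y":0,"z":0,"ax":0,"ay":0,"az":0},{"hand":0,"x":0,"y":0,"z":0,"ax":0,"ay":0,"az":0},{"hand":0,"x":0,"y":0,"z":0,"ax":0,"ay":0,"az":0},{"hand":0,"x":0,"y":0,"z":0,"ax":0,"ay":0,"az":0},{"hand":0,"x":0,"y":0,"z":0,"ax":0,"ay":0,"az":0},{"hand":0,"x":0,"y":0,"z":0,"ax":0,"ay":0,"az":0},{"hand":0,"x":0,"y":0,"z":0,"ax":0,"ay":0,"az":0}]'

```text
t: 5.15
tool_pos: [0.6604, -0.2023, 0.2467]
orientation: [-3.106, -0.474, 0.0]
force: [0.3, 0.1, 0.9]
opening: 0.0003
gripper_force: 0.0
```

Emit:
carry_out --targets '[{"hand":0,"x":0,"y":0,"z":0,"ax":0,"ay":0,"az":0},{"hand":0,"x":0,"y":0,"z":0,"ax":0,"ay":0,"az":0},{"hand":0,"x":0,"y":0,"z":-0.02,"ax":0,"ay":0,"az":0},{"hand":0,"x":0,"y":0,"z":-0.06,"ax":0,"ay":0,"az":0},{"hand":0,"x":0,"y":0,"z":-0.1,"ax":0,"ay":0,"az":0},{"hand":0,"x":0,"y":0,"z":-0.14,"ax":0,"ay":0,"az":0},{"hand":0,"x":0,"y":0,"z":-0.165,"ax":0,"ay":0,"az":0},{"hand":0,"x":0,"y":0,"z":-0.175,"ax":0,"ay":0,"az":0}]'

```text
t: 6.15
tool_pos: [0.6606, -0.2024, 0.4259]
orientation: [3.103, 0.473, 0.007]
force: [0.1, 0.4, -0.7]
opening: 0.0003
gripper_force: 0.0
```

```bash
python3 go.py .5445 .2055 .42
```

```text
6.15 [ 0.6606 -0.2024  0.4259] tilt [ 0.005 -0.002 -1.   ] shift [ 0.0108 -0.424   0.0046] F [ 0.11  0.39 -0.66]
```

Emit:
carry_out --targets '[{"hand":0,"x":0.001,"y":-0.03,"z":0,"ax":0,"ay":0,"az":0},{"hand":0,"x":0.002,"y":-0.08,"z":0,"ax":0,"ay":0,"az":0},{"hand":0,"x":0.003,"y":-0.13,"z":0,"ax":0,"ay":0,"az":0},{"hand":0,"x":0.005,"y":-0.18,"z":0,"ax":0,"ay":0,"az":0},{"hand":0,"x":0.006,"y":-0.23,"z":0,"ax":0,"ay":0,"az":0},{"hand":0,"x":0.007,"y":-0.28,"z":0,"ax":0,"ay":0,"az":0},{"hand":0,"x":0.008,"y":-0.31,"z":0,"ax":0,"ay":0,"az":0},{"hand":0,"x":0.008,"y":-0.32,"z":0,"ax":0,"ay":0,"az":0}]'

```text
t: 7.15
tool_pos: [0.5719, 0.1071, 0.4214]
orientation: [-3.105, -0.477, 0.001]
force: [0.6, -1.0, 0.2]
opening: 0.0003
gripper_force: 0.0
```

```bash
python3 go.py .5445 .2055 .42
python3 - <<'E'
from h import *
p=camera_params('wrist');i,d=read_camera('wrist'); cv2.imwrite('pics/w2.png',i)
m=((i[...,2]>100)&(i[...,1]<.4*i[...,2])&(i[...,0]<.45*i[...,2])).astype(np.uint8)
n,l,s,c=cv2.connectedComponentsWithStats(m)
for k in range(1,n):
    if s[k,4]>60: print(s[k],c[k].round(1),plane(p,*c[k],.138).round(4))
E
```

```text
7.15 [0.5719 0.1071 0.4214] tilt [-0.001  0.    -1.   ] shift [ 0.0034 -0.1021  0.0015] F [ 0.65 -0.98  0.23]
[599 216  17  15 197] [607.3 223.2] [ 0.6585 -0.1109  0.138 ]
[181 228  22  20 345] [191.3 237.8] [0.5455 0.2057 0.138 ]
```

View pics/w2.png

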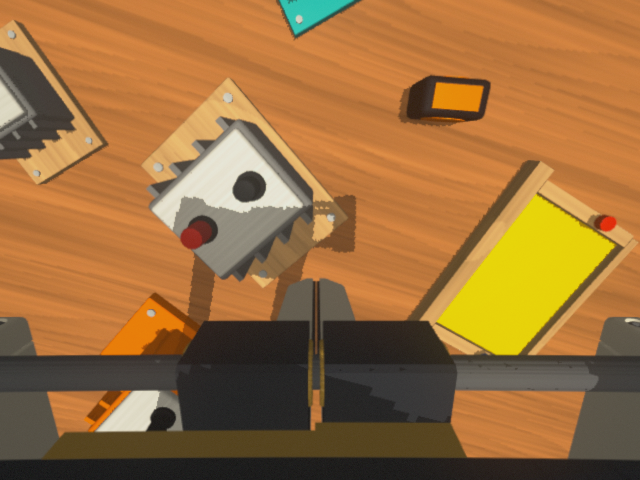

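The wrist view shows the red terminal at (191,238), which gives (0.5455, 0.2057) and agrees with the first measurement. I'll go above it, then down.

Emit:
carry_out --targets '[{"hand":0,"x":0.001,"y":-0.03,"z":0,"ax":0,"ay":0,"az":0},{"hand":0,"x":0.002,"y":-0.07,"z":0,"ax":0,"ay":0,"az":0},{"hand":0,"x":0.003,"y":-0.095,"z":0,"ax":0,"ay":0,"az":0},{"hand":0,"x":0.003,"y":-0.103,"z":0,"ax":0,"ay":0,"az":0},{"hand":0,"x":0.003,"y":-0.103,"z":0,"ax":0,"ay":0,"az":0},{"hand":0,"x":0.003,"y":-0.103,"z":0.02,"ax":0,"ay":0,"az":0},{"hand":0,"x":0.003,"y":-0.103,"z":0.035,"ax":0,"ay":0,"az":0},{"hand":0,"x":0.003,"y":-0.103,"z":0.04,"ax":0,"ay":0,"az":0}]'

```text
t: 8.2
tool_pos: [0.5443, 0.204, 0.379]
orientation: [3.105, 0.473, -0.006]
force: [-0.3, 0.2, -0.0]
opening: 0.0006
gripper_force: 0.0
```

```bash
python3 go.py .545 .2055 .347
```

```text
8.2 [0.5443 0.204  0.379 ] tilt [-0.004 -0.001 -1.   ] shift [ 0.0012 -0.0012  0.032 ] F [-0.34  0.16 -0.03]
```

Emit:
carry_out --targets '[{"hand":0,"x":0.001,"y":-0.001,"z":0.01,"ax":0,"ay":0,"az":0},{"hand":0,"x":0.001,"y":-0.001,"z":0.02,"ax":0,"ay":0,"az":0},{"hand":0,"x":0.001,"y":-0.001,"z":0.028,"ax":0,"ay":0,"az":0},{"hand":0,"x":0.001,"y":-0.001,"z":0.032,"ax":0,"ay":0,"az":0},{"hand":0,"x":0.001,"y":-0.001,"z":0.032,"ax":0,"ay":0,"az":0},{"hand":0,"x":0.001,"y":-0.001,"z":0.032,"ax":0,"ay":0,"az":0},{"hand":0,"x":0.001,"y":-0.001,"z":0.032,"ax":0,"ay":0,"az":0},{"hand":0,"x":0.001,"y":-0.001,"z":0.032,"ax":0,"ay":0,"az":0}]'

```text
t: 9.2
tool_pos: [0.5455, 0.206, 0.35]
orientation: [-3.106, -0.474, -0.001]
force: [0.7, -0.6, 0.9]
opening: 0.0005
gripper_force: 0.0
```

Emit:
carry_out --targets '[{"hand":0,"x":0,"y":0,"z":0,"ax":0,"ay":0,"az":0},{"hand":0,"x":0,"y":0,"z":0,"ax":0,"ay":0,"az":0},{"hand":0,"x":0,"y":0,"z":0,"ax":0,"ay":0,"az":0},{"hand":0,"x":0,"y":0,"z":0,"ax":0,"ay":0,"az":0},{"hand":0,"x":0,"y":0,"z":0,"ax":0,"ay":0,"az":0},{"hand":0,"x":0,"y":0,"z":0,"ax":0,"ay":0,"az":0},{"hand":0,"x":0,"y":0,"z":0,"ax":0,"ay":0,"az":0},{"hand":0,"x":0,"y":0,"z":0,"ax":0,"ay":0,"az":0}]'

```text
t: 10.2
tool_pos: [0.5454, 0.206, 0.3497]
orientation: [-3.106, -0.474, 0.0]
force: [-0.6, -0.3, 0.7]
opening: 0.0001
gripper_force: 0.0
```

Emit:
carry_out --targets '[{"hand":0,"x":0,"y":0,"z":0,"ax":0,"ay":0,"az":0},{"hand":0,"x":0,"y":0,"z":0,"ax":0,"ay":0,"az":0},{"hand":0,"x":0,"y":0,"z":0,"ax":0,"ay":0,"az":0},{"hand":0,"x":0,"y":0,"z":0,"ax":0,"ay":0,"az":0},{"hand":0,"x":0,"y":0,"z":0,"ax":0,"ay":0,"az":0},{"hand":0,"x":0,"y":0,"z":0,"ax":0,"ay":0,"az":0},{"hand":0,"x":0,"y":0,"z":0,"ax":0,"ay":0,"az":0},{"hand":0,"x":0,"y":0,"z":0,"ax":0,"ay":0,"az":0}]'

```text
t: 11.2
tool_pos: [0.5454, 0.206, 0.3498]
orientation: [-3.106, -0.474, -0.0]
force: [-0.6, -0.4, -0.3]
opening: 0.0007
gripper_force: 0.0
```

```bash
python3 go.py .545 .2055 .347; python3 -c "
from h import *
i,d=read_camera('scene');cv2.imwrite('pics/s2.png',i)"
```

```text
11.2 [0.5454 0.206  0.3498] tilt [ 0.  0. -1.] shift [-0.0005  0.0003  0.0028] F [-0.58 -0.36 -0.25]
```

View pics/s2.png

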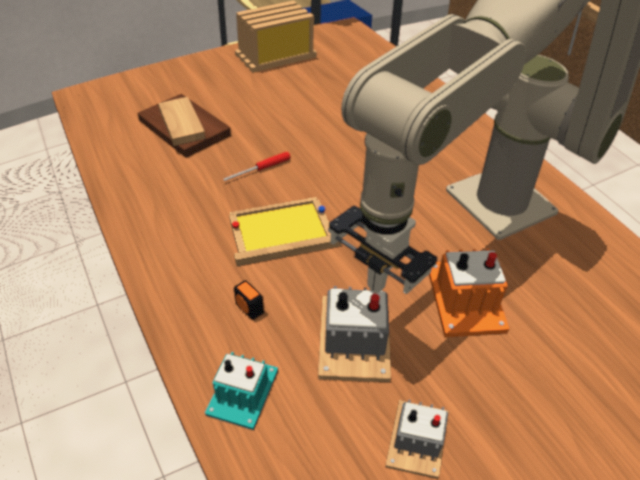

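The fingertips at (376,285) hang just above the red terminal at (374,302), about 24 mm over its top. Nothing visible has moved; the jar is hidden behind the gripper. I've held here for more than 2 s.

```bash
python3 -c "
from plant import robot
print(robot.close_job())"
```

```text
the job is handed in; nothing more can be done
None
```

I pointed at the red pin and then the red terminal for over two seconds each, felt no contact along the way, and handed the job in with the arm still pointing at the terminal; no verdict was shown.

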